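# Shift the repaired gear selector into third

## Task

The repaired gear selector on the pink foam pad needs its third-gear switch checked: with the fingertips, gently push the gearstick along the left-hand slot to the crossbar of its H-shaped gate, across to the right, then forward, away from the robot, fully home into the third slot, the one with the green tag. Only push the stick, without gripping or forcing it, do not let it go into the rear right slot, and leave it there untouched; do not disturb the relay, screwdriver, jar and tape lying around.

Things in the scene. Friction and masses are not known exactly. Their poses are not given: they have to be found in the camera images.
- console: Pink foam pad, 400 (x) x 500 (y) x 25 mm, with a grey selector console fixed on it (250 x 160 mm, top 105 mm above the table). Does not move. Origin: centre of the pad's underside, under the stick's pivot and the gate's centre; x points forward (away from the robot, yawed up to 0.35 rad either way), y left, z up. The stick starts in the left-hand slots
- gate (a point): Centre of the H gate on the top face of its aluminium plate (104 x 96 mm), 113 mm above the table; axes as console. The H opening: two slots along x, 16 mm wide, centred 19 mm left and right, each reaching 29 mm forward and aft, joined by a crossbar 15 mm wide. First slot forward left, second rear left, third forward right, fourth rear right. The stick changes sides only along the crossbar
- slot3 (a point): Centre of the forward end of the third slot (forward right) on the gate plate's top face; a green tag 12 x 20 mm lies on the plate just ahead of it; axes as console
- knob (a point): Centre of the black knob (barrel with a white cap, 40 mm across, reaching 27 mm below and 25 mm above this point) on a steel stick 10 mm thick. The stick pivots at the console's origin, 25 mm above the table, 185 mm below the knob's centre, which thus moves 185 mm per rad, 200 to 210 mm above the table. z axis up along the stick
- across (a joint): Sideways angle of the stick, rad: positive leans it to the console's right (-y), 0 upright, stops at -0.245 and 0.245. Reads -0.245 to -0.19 in the left slots, 0.19 to 0.245 in the right ones. Light friction (about 2 N at the knob), no spring, stays where it is left
- along (a joint): Fore-aft angle of the stick, rad: positive leans it forward (+x of the console), 0 upright, stops at -0.28 and 0.28. It can cross over only within about -0.03 to 0.03. Fully home in a forward slot is about 0.25 or more. Starts anywhere from -0.25 to 0.25. Light friction (about 2 N at the knob), no spring, stays where it is left
- relay: Loose white relay block 30 x 28 x 34 mm standing on the console's grey top, behind the gate (robot side); origin: centre of its underside
- screwdriver: Loose red-handled screwdriver, 170 mm long, lying on the pad to the right of the console; origin near its middle, handle towards its -x; at most 30 mm high
- jar: Loose amber jar, 48 mm in diameter, 70 mm tall, standing on the pad left of the console; origin: centre of its underside
- tape: Loose roll of blue tape, 64 mm outside diameter, 19 mm tall, lying on the pad left of the console, nearer the robot than the jar; origin: centre of its underside

How it is judged:
By the outcome, as a careful person would: the job done as asked, in the order asked, and still so for the second after the job is handed in, with the robot touching nothing.
It also fails if it takes over 58 s, if anything falls off the work surface, if the arm or the gripper's body presses on something with over 40 N, if the wrist force passes 120 N, or if a joint passes its speed limit or range.

## Robot

A 6-joint arm with a two-finger parallel gripper is mounted at the origin on the work surface. World frame = base frame: x ahead of the robot, y to its left, z up, the work surface at z = 0. Lengths are in m, angles in rad, forces in N, time in s.
With the tool pointing down it reaches from about 0.35 to 0.975 m from the base axis. Payload 4.9 kg.
Tool frame: the origin (TCP) lies on the front face of the gripper's body, between the roots of the fingers; the fingertips stand ctrl.finger_overhang ahead of it and the grasp point (between the pads) lies 54 mm ahead of it (ctrl.finger_overhang is the distance from the TCP to the fingertips, in m); z points along the fingers, y is the line along which they close (so a half turn about z gives the same grasp; the last joint's range is limited). The gripper opens to 85 mm and grips with 20 to 120 N. Pads are 22 mm wide; open, the fingers measure 114 mm over their backs; the gripper's body (76 mm by 85 mm) begins 54 mm behind the grasp point. The pads swing forward as they close: fully open they stand 13 mm farther back than shut.
Start: joints at [-1.465, 0.053, 1.613, -0, 1.476, -0.119], TCP at [0.139, -0.609, 0.304] pointing down, gripper open.
Joint ranges: [-3.01, 3.01], [-1.01, 2.22], [0.06, 2.58], [-1.02, 4.17], [0.09, 2.62], [-3.14, 3.14]. Speed limits (rad/s): [2.57, 2.57, 3.14, 3.14, 3.14, 3.14].

## Interface

Orientations are given as a rotation vector (axis times angle).
In Python, from station import ctrl, vision gives the robot as it stands. The module is installed in compiled form; this text tells all that it offers.
- The arm moves only by the tool drive_tool, never from a script. Its argument "rows" is a list of rows, each a list of 2 entries, a list of its own where there are three numbers: the shift along the tool's x, y, z in m, then the turn about the tool's z in rad. A call has 1 to 10 rows; each row shifts and turns the commanded pose from where the row before left it, along the tool's axes as they then stand; what a row does not reach is not made up. A row lasts 1/10 s, in which the tool goes at most 50 mm and 8.59 degrees, less where a joint would pass 70% of its speed; a pose out of reach is approached as far as the arm can. A call with a gripper value outside its range is refused whole. "jaw" is the closure, from 0 (fully open) to 1 (shut), set as the call begins (left out, the last holds). The fingers move at their own pace and stop on an object; "grip_force" is the grip in N (left out, the last holds). Time passes only in rows, so rows that do not move let the fingers close. It gives the time, the measured TCP pose, the force, the opening and the grip force at its end, in the units of the state.
- ctrl.get_obs(): the state, without advancing time (a new reading comes with each control period).
- vision.get_image(name): name is "scene" or "top"; returns a dict with "image" (480x640x3 uint8, blue, green, red), "vertical_fov" (degrees; the focal length in pixels is half the picture's height over the tangent of half this angle, whatever the lens; pixels are square), "cx", "cy" (the principal point, pixels), "R" (3x3) and "t" (3): a world point X has camera coordinates R X + t. Camera axes: x right, y down, z forward; pixel columns grow to the right and rows downward; lengths in m; the calibration is good to about 2 mm. A picture is of the moment at which its call begins. There is no depth.
- ctrl.finish_job(): hands the job in; it is judged then, once.
The state is a dict: "t": time; "q": joint angles; "dq": joint speeds; "effort": joint torques, N m; "tool_pos": TCP position; "tool_rot": TCP orientation; "contact_force": force on the tool from outside, world axes, zero at the start; "wrist_torque": the same for the moment, N m; "opening": finger opening in m; "grip_force": force on a finger pad.
Only numpy, scipy, OpenCV 4.12 (cv2) and the standard library are available. Lean on these libraries where they do the work, as an engineer would, in place of code of your own. Each camera call takes 0.05 s, during which the arm holds its last target. There are 200 camera calls.

## Working session

There is one attempt and no reset: what is moved stays moved. The work goes in short steps, Python scripts to look and compute and a tool call to move; the robot and the scene stay as the last step left them, time stands still between calls to the robot, and variables do not carry over. Pictures are saved under pics/ and viewed, at most 10 in all, crops included, and the job is handed in when it is done.

Besides the shell and the picture viewer there is one more tool, called after "Emit:" as name(argument=value, ...) on one line, values as JSON. drive_tool: Moves the arm, as the interface text tells. Its arguments: {"type":"object","properties":{"rows":{"type":"array","items":{"type":"array"}},"jaw":{"type":"number"},"grip_force":{"type":"number"}},"required":["rows"]}

```bash
mkdir -p pics; cat > h.py <<'E'
import numpy as np, cv2
from station import ctrl, vision
def cam(n):
    d=vision.get_image(n); f=240/np.tan(np.radians(d["vertical_fov"])/2)
    d["K"]=np.array([[f,0,d["cx"]],[0,f,d["cy"]],[0,0,1]]); d["R"]=np.array(d["R"]); d["t"]=np.array(d["t"]); return d
def ray(d,u,v):
    return -d["R"].T@d["t"], d["R"].T@np.linalg.solve(d["K"],[u,v,1])
def onz(d,u,v,z):
    c,r=ray(d,u,v); return c+r*(z-c[2])/r[2]
def proj(d,X):
    p=d["K"]@(d["R"]@np.array(X)+d["t"]); return p[:2]/p[2]
E
python3 - <<'E'
from h import *
for n in("scene","top"):
    d=cam(n); cv2.imwrite(f"pics/{n}0.png",d["image"]); print(n,d["vertical_fov"],-d["R"].T@d["t"],d["R"])
o=ctrl.get_obs(); print(o["t"],o["tool_pos"],o["tool_rot"],o["opening"],ctrl.finger_overhang)
E
```

```text
scene 54.39367703941475 [1.01826476 0.44406292 0.73571274] [[-0.65769158  0.75324373 -0.00810398]
 [ 0.51305472  0.44004258 -0.73697855]
 [-0.55155838 -0.48886237 -0.67586755]]
top 45.19888884223733 [0.40516472 0.02827051 1.26798499] [[ 0.02637618 -0.9995376  -0.01512894]
 [-0.99383548 -0.02458946 -0.10810365]
 [ 0.10768165  0.01788704 -0.9940245 ]]
0.1 [ 0.13927353 -0.60884563  0.30276781] [-3.11988181e+00 -3.52232669e-01 -1.42360310e-05] 0.08556993670910758 0.0726
```

View pics/scene0.png

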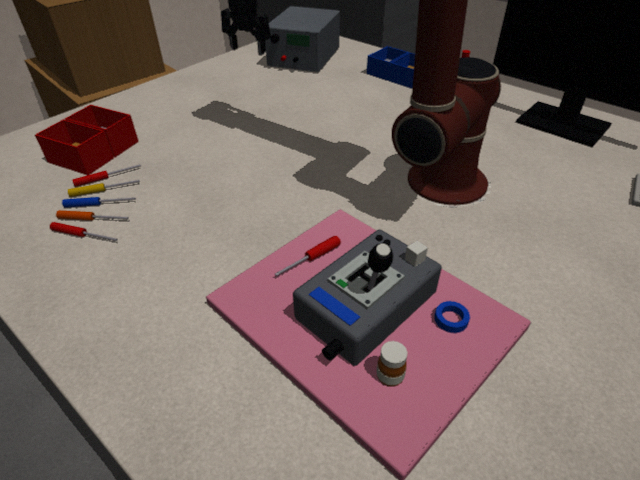

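View pics/top0.png

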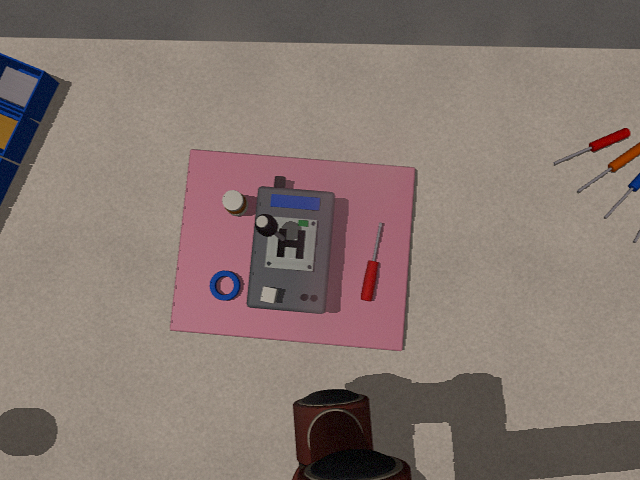

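The top view shows the pad with its corners at about (191,150), (415,167), (403,350) and (171,330). The knob, at (265,224), is in the forward-left slot, and the green tag is at (304,223). In the scene view the white cap is at (383,250).

```bash
cat >> h.py <<'E'
def pose(d):
    hsv=cv2.cvtColor(d["image"],cv2.COLOR_BGR2HSV)
    m=cv2.inRange(hsv,(160,60,60),(178,255,255)); m=cv2.morphologyEx(m,cv2.MORPH_OPEN,np.ones((5,5)))
    c=max(cv2.findContours(m,cv2.RETR_EXTERNAL,cv2.CHAIN_APPROX_NONE)[0],key=cv2.contourArea)
    q=cv2.approxPolyDP(cv2.convexHull(c),12,True)[:,0]
    P=np.array([onz(d,u,v,.025) for u,v in q])[:,:2]
    return q,P
def cap(d,z=.228):
    # white blob next to black knob: returns blobs
    hsv=cv2.cvtColor(d["image"],cv2.COLOR_BGR2HSV)
    m=cv2.inRange(hsv,(0,0,110),(179,70,255))
    n,l,s,c=cv2.connectedComponentsWithStats(m)
    return [(c[i].round(1),s[i,4]) for i in range(1,n) if 30<s[i,4]<600]
E
python3 - <<'E'
from h import *
for n in("top","scene"):
    d=cam(n); q,P=pose(d); print(n,q.tolist(),P.round(4).tolist(),P.mean(0))
    for c,a in cap(d): print(c,a,onz(d,*c,.228).round(4))
    hsv=cv2.cvtColor(d["image"],cv2.COLOR_BGR2HSV); m=cv2.inRange(hsv,(45,80,30),(80,255,255))
    k,l,s,c=cv2.connectedComponentsWithStats(m); print("green",[(c[i].round(1),s[i,4],onz(d,*c[i],.114).round(4)) for i in range(1,k) if s[i,4]>15])
d=cam("top"); cv2.imwrite("pics/z.png",cv2.resize(d["image"][170:330,210:390],None,fx=4,fy=3.75,interpolation=2)[:600])
E
```

```text
top [[190, 150], [414, 168], [402, 349], [171, 330]] [[0.7318, 0.3462], [0.7025, -0.1487], [0.3105, -0.1269], [0.337, 0.3669]] [0.52046954 0.10938104]
[231.8 199.6] 333 [0.5873 0.2127 0.228 ]
[261.3 221. ] 104 [0.549  0.1571 0.228 ]
[376.4 240.5] 74 [ 0.5184 -0.0531  0.228 ]
[267.8 294.3] 213 [0.4163 0.1403 0.228 ]
[324.6 414.4] 39 [0.209  0.0328 0.228 ]
green [(array([302.8, 222.9]), np.int32(54), array([0.563 , 0.0871, 0.114 ]))]
scene [[337, 211], [528, 320], [405, 476], [208, 300]] [[0.3197, -0.1218], [0.3403, 0.3686], [0.7342, 0.3512], [0.7078, -0.135]] [0.52550897 0.11578024]
[382.8 249.1] 124 [0.5469 0.1575 0.228 ]
[349.4 267.7] 391 [0.6141 0.1431 0.228 ]
[290.3 265.1] 62 [0.6689 0.0707 0.228 ]
[368.8 271.5] 33 [0.6013 0.1704 0.228 ]
[393.9 351.6] 476 [0.6955 0.2812 0.228 ]
green [(array([302.2,  36. ]), np.int32(24), array([-0.3399, -0.8447,  0.114 ])), (array([292.3,  42.1]), np.int32(18), array([-0.2677, -0.8287,  0.114 ])), (array([341.6, 283. ]), np.int32(54), array([0.563 , 0.0891, 0.114 ]))]
```

View pics/z.png

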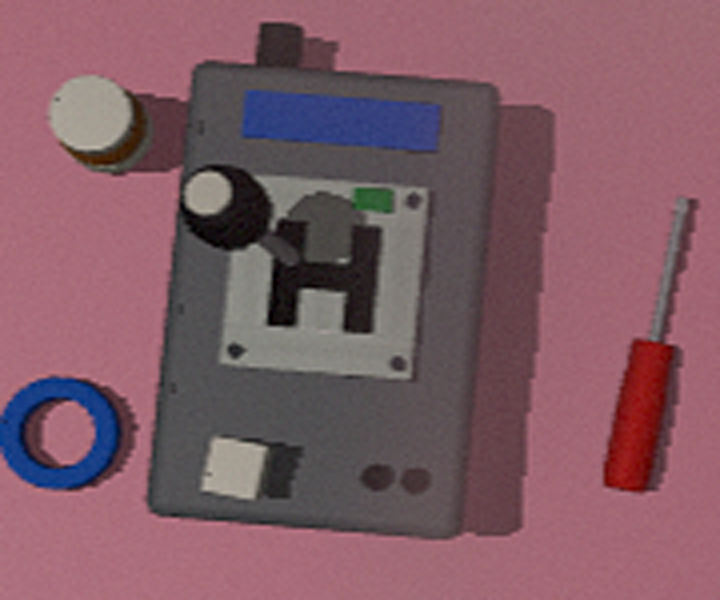

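Emit:
drive_tool(rows=[[[0, 0, -0.03], 0.14], [[0, 0, -0.03], 0.14], [[0.02, -0.039, 0], 0], [[0.02, -0.039, 0], 0], [[0.02, -0.039, 0], 0], [[0.02, -0.039, 0], 0], [[0.02, -0.039, 0], 0], [[0.02, -0.039, 0], 0], [[0.02, -0.039, 0], 0], [[0.02, -0.039, 0], 0]], jaw=1)

```text
t: 1.25
tool_pos: [0.3167, -0.3049, 0.3639]
tool_rot: [3.14, -0.087, 0.001]
contact_force: [-0.4, -0.5, -0.4]
opening: -0.0001
grip_force: 0.0
```

Emit:
drive_tool(rows=[[[0.02, -0.039, 0], 0], [[0.02, -0.039, 0], 0], [[0.02, -0.039, 0], 0], [[0.02, -0.039, 0], 0], [[0.02, -0.039, 0], 0], [[0.02, -0.039, 0], 0], [[0.02, -0.039, 0], 0], [[0.02, -0.039, 0], 0], [[0.02, -0.039, 0], 0], [[0.02, -0.039, 0], 0]])

```text
t: 2.25
tool_pos: [0.5381, 0.0737, 0.3639]
tool_rot: [3.14, -0.086, 0.001]
contact_force: [1.6, -0.4, -0.9]
opening: 0.0004
grip_force: 0.0
```

```bash
cat >> h.py <<'E'
C=np.array([.523,.111]); yaw=-.056
A=np.array([[np.cos(yaw),np.sin(yaw)],[-np.sin(yaw),np.cos(yaw)]])
def loc(p): return (A@(np.array(p)[:2]-C)).round(4)
def report():
    o=ctrl.get_obs(); p=np.array(o["tool_pos"]); r=cv2.Rodrigues(np.array(o["tool_rot"]))[0]
    f=np.array(o["contact_force"])
    print("t",o["t"],"tcp",p.round(4),"loc",loc(p),"tool x yaw",np.arctan2(r[1,0],r[0,0]).round(4),"F",f.round(2),"open",o["opening"],ctrl.finger_overhang)
E
python3 -c "
from h import *
report()"
```

```text
t 2.25 tcp [0.5381 0.0737 0.3639] loc [ 0.0171 -0.0364] tool x yaw -0.0547 F [ 1.63 -0.35 -0.88] open 0.00038417979694320154 0.0726
```

Emit:
drive_tool(rows=[[[0.018, -0.026, 0], 0], [[0.018, -0.026, 0], 0], [[0.018, -0.026, 0], 0], [[0, 0, 0], 0], [[0, 0, 0.033], 0], [[0, 0, 0.033], 0], [[0, 0, 0.032], 0], [[0, 0, 0], 0], [[0, 0, 0], 0]])

```text
t: 3.15
tool_pos: [0.5954, 0.1463, 0.266]
tool_rot: [3.14, -0.087, -0.002]
contact_force: [0.9, -0.4, 0.5]
opening: -0.0003
grip_force: 0.0
```

```bash
python3 -c "
from h import *
report()
a=cam('scene');b=cam('top')
cv2.imwrite('pics/s1.png',np.hstack([cv2.resize(a['image'][190:330,280:460],None,fx=2.2,fy=3,interpolation=2),cv2.resize(b['image'][170:310,210:390],None,fx=2.2,fy=3,interpolation=2)]))
"
```

```text
t 3.15 tcp [0.5954 0.1463 0.266 ] loc [0.0703 0.0393] tool x yaw -0.0557 F [ 0.88 -0.44  0.46] open -0.00027939571585696956 0.0726
```

View pics/s1.png

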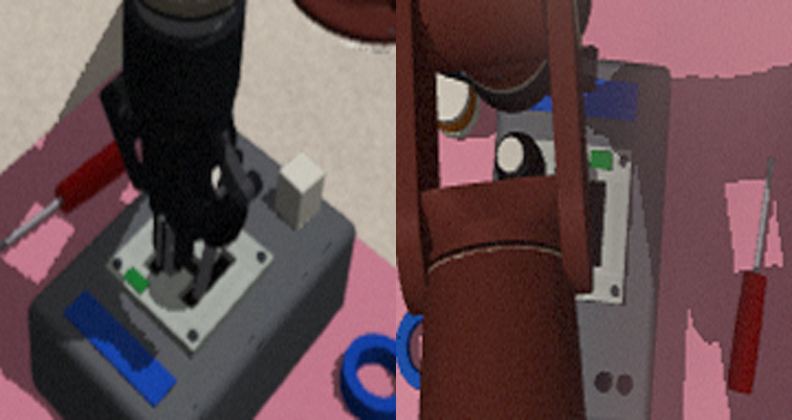

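The fingers (left half, near 205,220) are now ahead of the knob, and the cap is visible from the top (right half, near 515,155). I'm starting the rearward push gently.

Emit:
drive_tool(rows=[[[-0.006, 0, 0], 0], [[-0.006, 0, 0], 0], [[-0.006, 0, 0], 0], [[-0.006, 0, 0], 0], [[-0.005, 0, 0], 0], [[0, 0, 0], 0], [[0, 0, 0], 0]])

```text
t: 3.95
tool_pos: [0.5667, 0.1484, 0.2661]
tool_rot: [-3.14, 0.086, -0.0]
contact_force: [1.0, 0.8, 0.9]
opening: -0.0002
grip_force: 0.5
```

```bash
cat >> h.py <<'E'
def stick(n="top"):
    d=cam(n)
    for c,a in cap(d):
        p=onz(d,*c,.23); l=loc(p)
        if abs(l[0])<.085 and abs(l[1])<.08 and a<260: print(n,c,a,"cap loc",l,"knob",(l*.881).round(4),"along",round(float(l[0]/.205),3),"across",round(float(-l[1]/.205),3))
    return d
E
python3 -c "
from h import *
report(); stick(); stick('scene')
"
```

```text
t 3.95 tcp [0.5667 0.1484 0.2661] loc [0.0415 0.0397] tool x yaw -0.0551 F [0.96 0.79 0.94] open -0.0002392763811206341 0.0726
top [276.9 224.7] 40 cap loc [0.0187 0.0182] knob [0.0165 0.016 ] along 0.091 across -0.089
top [260.4 228.2] 81 cap loc [0.0099 0.0476] knob [0.0087 0.0419] along 0.048 across -0.232
top [271.8 245.2] 119 cap loc [-0.0194  0.024 ] knob [-0.0171  0.0211] along -0.095 across -0.117
scene [387.3 243.1] 43 cap loc [0.007  0.0453] knob [0.0062 0.0399] along 0.034 across -0.221
scene [352.6 264.7] 216 cap loc [0.0824 0.0377] knob [0.0726 0.0332] along 0.402 across -0.184
```

```bash
python3 -c "
from h import *
d=cam('top'); print(onz(d,291.5,243.7,.113))
print('pred H centre',proj(d,[*C,.113]))
"
```

```text
[0.5202602  0.10861301 0.113     ]
pred H centre [290.36086569 242.31885384]
```

Emit:
drive_tool(rows=[[[-0.005, 0, 0], 0], [[-0.004, 0, 0], 0], [[0, 0, 0], 0], [[0, 0, 0], 0]])

```text
t: 4.5
tool_pos: [0.5576, 0.1488, 0.2659]
tool_rot: [3.14, -0.087, -0.0]
contact_force: [1.0, 0.5, -0.1]
opening: -0.0002
grip_force: 0.5
```

```bash
python3 -c "
from h import *
report(); stick(); d=stick('scene')
"
```

```text
t 4.5 tcp [0.5576 0.1488 0.2659] loc [0.0324 0.0397] tool x yaw -0.0551 F [ 0.97  0.53 -0.11] open -0.00016665621352866185 0.0726
top [276.3 229.1] 34 cap loc [0.0105 0.0186] knob [0.0093 0.0164] along 0.051 across -0.091
top [259.7 234. ] 80 cap loc [-0.0008  0.0478] knob [-0.0007  0.0421] along -0.004 across -0.233
top [271.3 250.5] 154 cap loc [-0.0291  0.0241] knob [-0.0256  0.0212] along -0.142 across -0.118
scene [391.9 239. ] 57 cap loc [-0.006   0.0445] knob [-0.0053  0.0392] along -0.029 across -0.217
scene [355.5 262.4] 213 cap loc [0.0756 0.0376] knob [0.0666 0.0331] along 0.369 across -0.183
scene [371.1 271.3] 51 cap loc [0.0737 0.0671] knob [0.0649 0.0591] along 0.36 across -0.327
```

Emit:
drive_tool(rows=[[[0.02, 0, 0], 0], [[0, -0.03, 0], 0], [[0, -0.028, 0], 0], [[-0.026, 0, 0], 0], [[-0.026, 0, 0], 0], [[0, 0, 0], 0], [[0, 0, 0], 0]])

```text
t: 5.3
tool_pos: [0.5287, 0.2085, 0.2656]
tool_rot: [3.14, -0.086, -0.001]
contact_force: [0.2, -0.3, -0.2]
opening: -0.0002
grip_force: 0.0
```

```bash
python3 -c "
from h import *
report(); d=stick(); e=stick('scene')
cv2.imwrite('pics/s2.png',np.hstack([cv2.resize(e['image'][190:330,280:460],None,fx=2.2,fy=3,interpolation=2),cv2.resize(d['image'][170:310,210:390],None,fx=2.2,fy=3,interpolation=2)]))
"
```

```text
t 5.3 tcp [0.5287 0.2085 0.2656] loc [0.0003 0.0977] tool x yaw -0.0548 F [ 0.24 -0.33 -0.23] open -0.0002032120178048766 0.0726
top [280.8 219.8] 142 cap loc [0.0282 0.012 ] knob [0.0248 0.0106] along 0.138 across -0.059
```

View pics/s2.png

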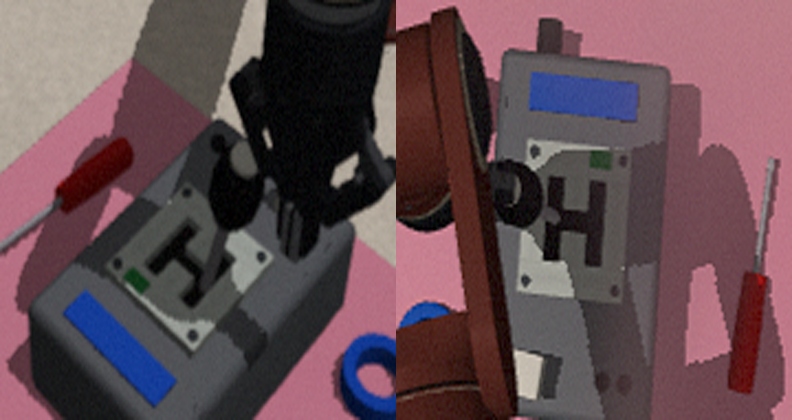

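The knob sits at the crossbar junction and the fingers are to its left. Next is a short push to the right, then a force check.

Emit:
drive_tool(rows=[[[0, 0.01, 0], 0], [[0, 0.006, 0], 0], [[0, 0.006, 0], 0], [[0, 0.006, 0], 0], [[0, 0.004, 0], 0], [[0, 0, 0], 0]])

```text
t: 6.0
tool_pos: [0.5274, 0.1761, 0.2663]
tool_rot: [-3.14, 0.088, -0.001]
contact_force: [0.7, 1.7, 0.1]
opening: -0.0003
grip_force: 0.7
```

Emit:
drive_tool(rows=[[[0, 0.004, 0], 0], [[0, 0.004, 0], 0]])

```text
t: 6.2
tool_pos: [0.5268, 0.1685, 0.266]
tool_rot: [-3.14, 0.086, -0.0]
contact_force: [0.3, 1.7, 1.8]
opening: -0.0001
grip_force: 1.0
```

Emit:
drive_tool(rows=[[[0, 0.004, 0], 0], [[0, 0.004, 0], 0]])

```text
t: 6.4
tool_pos: [0.5263, 0.1603, 0.2659]
tool_rot: [3.14, -0.086, -0.0]
contact_force: [-0.6, 2.3, 1.5]
opening: -0.0001
grip_force: 1.0
```

```bash
python3 -c "
from h import *
report(); d=stick(); e=stick('scene')
"
```

```text
t 6.4 tcp [0.5263 0.1603 0.2659] loc [0.0005 0.0494] tool x yaw -0.0551 F [-0.62  2.27  1.47] open -6.738493551778495e-05 0.0726
top [296.7 222.3] 143 cap loc [ 0.0259 -0.0173] knob [ 0.0228 -0.0152] along 0.126 across 0.084
top [267.5 256.6] 108 cap loc [-0.0406  0.0299] knob [-0.0358  0.0263] along -0.198 across -0.146
scene [409.7 231.7] 64 cap loc [-0.0406  0.0545] knob [-0.0358  0.048 ] along -0.198 across -0.266
scene [364.1 258.6] 61 cap loc [0.06   0.0417] knob [0.0529 0.0367] along 0.293 across -0.203
```

Emit:
drive_tool(rows=[[[0, 0.005, 0], 0], [[0, 0.005, 0], 0], [[0, 0.005, 0], 0], [[0, 0.005, 0], 0], [[0, 0.005, 0], 0]])

```text
t: 7.0
tool_pos: [0.5249, 0.1351, 0.2659]
tool_rot: [3.14, -0.087, -0.0]
contact_force: [0.6, 1.7, 0.9]
opening: 0.0003
grip_force: 0.8
```

Emit:
drive_tool(rows=[[[0, 0.005, 0], 0], [[0, 0.005, 0], 0], [[0, 0.005, 0], 0], [[0, 0.005, 0], 0]])

```text
t: 7.4
tool_pos: [0.5238, 0.1152, 0.2657]
tool_rot: [3.14, -0.087, -0.001]
contact_force: [-0.4, 2.0, 0.1]
opening: 0.0002
grip_force: 0.7
```

```bash
python3 -c "
from h import *
report(); d=stick(); e=stick('scene')
cv2.imwrite('pics/s3.png',np.hstack([cv2.resize(e['image'][190:330,280:460],None,fx=2.2,fy=3,interpolation=2),cv2.resize(d['image'][170:310,210:390],None,fx=2.2,fy=3,interpolation=2)]))
"
```

```text
t 7.4 tcp [0.5238 0.1152 0.2657] loc [0.0005 0.0042] tool x yaw -0.0553 F [-0.42  2.01  0.1 ] open 0.00021500381181562865 0.0726
scene [386.4 218.7] 56 cap loc [-0.0407  0.0056] knob [-0.0359  0.0049] along -0.199 across -0.027
scene [353.3 262.3] 31 cap loc [0.0778 0.035 ] knob [0.0685 0.0308] along 0.38 across -0.171
```

View pics/s3.png

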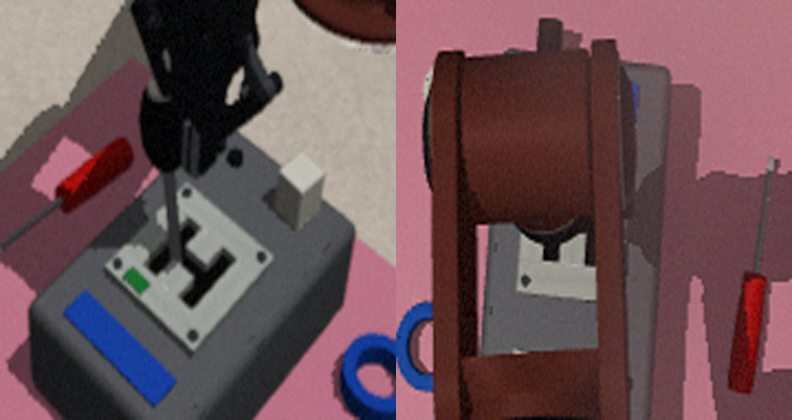

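The stick has nearly reached the right slot (scene half, stick foot at about 178,250). I'll finish the crossing in small steps.

Emit:
drive_tool(rows=[[[0, 0.004, 0], 0], [[0, 0.003, 0], 0], [[0, 0.002, 0], 0], [[0, 0, 0], 0]])

```text
t: 7.9
tool_pos: [0.5233, 0.1064, 0.2657]
tool_rot: [3.14, -0.087, -0.0]
contact_force: [0.5, 1.6, 0.3]
opening: -0.0002
grip_force: 0.5
```

Emit:
drive_tool(rows=[[[0, -0.02, 0], 0], [[0, -0.03, 0], 0], [[-0.03, 0, 0], 0], [[-0.03, 0, 0], 0], [[0, 0, 0], 0]])

```text
t: 8.4
tool_pos: [0.464, 0.1602, 0.2652]
tool_rot: [3.14, -0.084, -0.002]
contact_force: [-0.1, 0.0, -0.5]
opening: -0.0002
grip_force: 0.0
```

```bash
python3 -c "
from h import *
report(); d=stick(); e=stick('scene')
cv2.imwrite('pics/s4.png',np.hstack([cv2.resize(e['image'][190:330,280:460],None,fx=2.2,fy=3,interpolation=2),cv2.resize(d['image'][170:310,210:390],None,fx=2.2,fy=3,interpolation=2)]))
"
```

```text
t 8.4 tcp [0.464  0.1602 0.2652] loc [-0.0617  0.0458] tool x yaw -0.0536 F [-0.11  0.01 -0.53] open -0.00024014722188435615 0.0726
top [310.4 236.5] 115 cap loc [ 0.002  -0.0443] knob [ 0.0018 -0.039 ] along 0.01 across 0.216
top [290.3 253.8] 144 cap loc [-0.0322 -0.0108] knob [-0.0284 -0.0095] along -0.157 across 0.053
top [308.5 250.3] 38 cap loc [-0.0233 -0.043 ] knob [-0.0205 -0.0379] along -0.114 across 0.21
scene [348.9 216.4] 88 cap loc [-0.0011 -0.0447] knob [-0.001  -0.0394] along -0.005 across 0.218
```

View pics/s4.png

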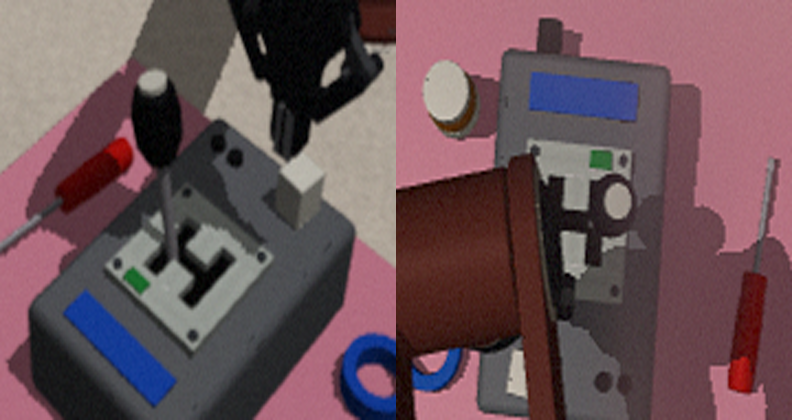

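The stick is in the right slot at the crossbar (across ≈0.217, along ≈0). I'm moving the fingers behind it and pushing forward.

Emit:
drive_tool(rows=[[[0, 0.028, 0], 0], [[0, 0.028, 0], 0], [[0, 0.029, 0], 0], [[0, 0, 0], 0], [[0.01, 0, 0], 0], [[0.01, 0, 0], 0], [[0.006, 0, 0], 0], [[0.006, 0, 0], 0], [[0.006, 0, 0], 0], [[0.006, 0, 0], 0]])

```text
t: 9.5
tool_pos: [0.5059, 0.0729, 0.2658]
tool_rot: [-3.14, 0.086, 0.001]
contact_force: [-2.1, 0.5, 0.4]
opening: -0.0
grip_force: 0.9
```

Emit:
drive_tool(rows=[[[0.005, 0, 0], 0], [[0.005, 0, 0], 0], [[0.005, 0, 0], 0], [[0.005, 0, 0], 0]])

```text
t: 9.9
tool_pos: [0.5256, 0.0715, 0.2655]
tool_rot: [-3.14, 0.087, 0.001]
contact_force: [-1.7, 1.4, -0.7]
opening: -0.0002
grip_force: 0.7
```

```bash
python3 -c "
from h import *
report(); d=stick(); e=stick('scene')
"
```

```text
t 9.9 tcp [0.5256 0.0715 0.2655] loc [ 0.0048 -0.0393] tool x yaw -0.0552 F [-1.69  1.41 -0.74] open -0.00024303980048512866 0.0726
scene [363.5 208.8] 40 cap loc [-0.0345 -0.0403] knob [-0.0304 -0.0355] along -0.168 across 0.197
scene [333.4 229.2] 103 cap loc [ 0.0419 -0.0407] knob [ 0.0369 -0.0359] along 0.204 across 0.199
```

Along is ≈0.2. I'll continue in small steps and watch the force.

Emit:
drive_tool(rows=[[[0.004, 0, 0], 0], [[0.004, 0, 0], 0], [[0.003, 0, 0], 0]])

```text
t: 10.3
tool_pos: [0.5367, 0.0708, 0.2658]
tool_rot: [3.14, -0.087, -0.0]
contact_force: [-1.8, 0.7, -0.5]
opening: -0.0003
grip_force: 0.7
```

```bash
python3 -c "
from h import *
report(); e=stick('scene')
"
```

```text
t 10.3 tcp [0.5367 0.0708 0.2658] loc [ 0.0159 -0.0394] tool x yaw -0.0553 F [-1.8   0.73 -0.46] open -0.00028594443960111457 0.0726
scene [359.4 211.4] 38 cap loc [-0.024  -0.0407] knob [-0.0211 -0.0359] along -0.117 across 0.199
scene [328.8 233.9] 110 cap loc [ 0.0558 -0.0381] knob [ 0.0492 -0.0336] along 0.272 across 0.186
```

Emit:
drive_tool(rows=[[[0.001, 0, 0], 0], [[0.001, 0, 0], 0]])

```text
t: 10.55
tool_pos: [0.5385, 0.0707, 0.2659]
tool_rot: [3.14, -0.087, -0.0]
contact_force: [-1.6, 0.4, 0.1]
opening: 0.0001
grip_force: 0.6
```

Emit:
drive_tool(rows=[[[0.001, 0, 0], 0], [[0, 0, 0], 0]])

```text
t: 10.75
tool_pos: [0.5395, 0.0707, 0.266]
tool_rot: [3.14, -0.087, 0.0]
contact_force: [-1.0, -0.2, 0.1]
opening: -0.0002
grip_force: 0.6
```

Emit:
drive_tool(rows=[[[0.001, 0, 0], 0], [[0, 0, 0], 0]])

```text
t: 10.95
tool_pos: [0.5404, 0.0706, 0.2659]
tool_rot: [3.14, -0.087, -0.0]
contact_force: [-1.8, 1.2, -1.6]
opening: 0.0003
grip_force: 0.7
```

Emit:
drive_tool(rows=[[[0.001, 0, 0], 0], [[0, 0, 0], 0]])

```text
t: 11.15
tool_pos: [0.5413, 0.0706, 0.2657]
tool_rot: [3.14, -0.087, -0.001]
contact_force: [-2.4, -0.2, 0.2]
opening: 0.0003
grip_force: 1.0
```

```bash
python3 -c "
from h import *
report(); e=stick('scene')
"
```

```text
t 11.15 tcp [0.5413 0.0706 0.2657] loc [ 0.0205 -0.0393] tool x yaw -0.0552 F [-2.39 -0.17  0.17] open 0.0003180909983822176 0.0726
scene [357.4 213.2] 37 cap loc [-0.0178 -0.0399] knob [-0.0157 -0.0352] along -0.087 across 0.195
scene [327.  235.9] 111 cap loc [ 0.0614 -0.0368] knob [ 0.0541 -0.0324] along 0.3 across 0.18
```

Emit:
drive_tool(rows=[[[0.001, 0, 0], 0], [[0, 0, 0], 0]])

```text
t: 11.4
tool_pos: [0.5422, 0.0706, 0.2656]
tool_rot: [-3.14, 0.087, 0.002]
contact_force: [-2.4, 1.0, -1.7]
opening: -0.0
grip_force: 1.3
```

Emit:
drive_tool(rows=[[[0.001, 0, 0], 0], [[0, 0, 0], 0]])

```text
t: 11.6
tool_pos: [0.5432, 0.0705, 0.2655]
tool_rot: [-3.14, 0.087, 0.002]
contact_force: [-4.3, 1.2, -1.0]
opening: 0.0002
grip_force: 1.7
```

The force is rising, so the stick has reached its end stop. Backing off to look.

Emit:
drive_tool(rows=[[[-0.01, 0, 0], 0], [[-0.03, 0, 0], 0], [[-0.03, 0, 0], 0], [[0, 0, -0.04], 0], [[0, 0, -0.04], 0], [[0, -0.04, 0], 0], [[0, -0.04, 0], 0], [[-0.02, -0.04, 0], 0], [[-0.02, -0.04, 0], 0], [[0, 0, 0], 0]])

```text
t: 12.6
tool_pos: [0.4408, 0.2399, 0.347]
tool_rot: [-3.138, 0.077, -0.004]
contact_force: [-0.2, -0.4, 0.2]
opening: 0.0004
grip_force: 0.0
```

```bash
python3 -c "
from h import *
report(); d=stick(); e=stick('scene')
cv2.imwrite('pics/s5.png',np.hstack([cv2.resize(e['image'][190:330,280:460],None,fx=2.2,fy=3,interpolation=2),cv2.resize(d['image'][170:310,210:390],None,fx=2.2,fy=3,interpolation=2)]))
"
```

```text
t 12.6 tcp [0.4408 0.2399 0.347 ] loc [-0.0893  0.1241] tool x yaw -0.0489 F [-0.25 -0.38  0.23] open 0.0004081522499065914 0.0726
top [327.6 197.7] 32 cap loc [ 0.0756 -0.0696] knob [ 0.0666 -0.0613] along 0.369 across 0.34
top [312.3 206.9] 110 cap loc [ 0.0564 -0.0432] knob [ 0.0497 -0.0381] along 0.275 across 0.211
scene [326.7 236.1] 104 cap loc [ 0.0621 -0.0368] knob [ 0.0547 -0.0324] along 0.303 across 0.18
```

View pics/s5.png

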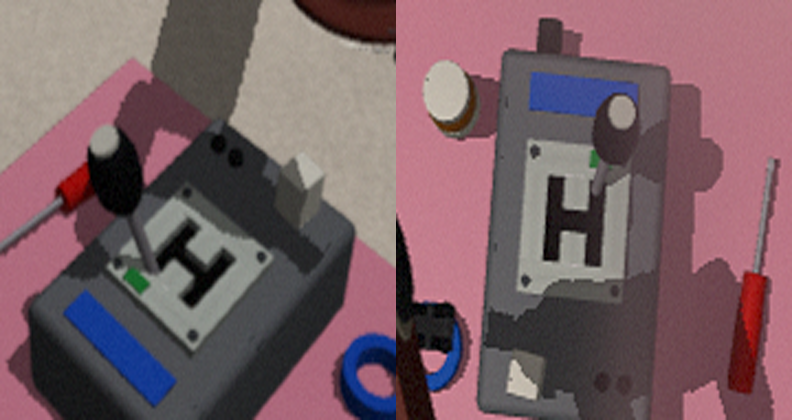

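The stick stands in the third slot beside the green tag, along ≈0.275. The robot is clear of everything and the relay, tape, jar and screwdriver have not moved.

```bash
python3 -c "
from station import ctrl
print(ctrl.finish_job())"
```

```text
the job is handed in; nothing more can be done
None
```

The gearstick was pushed to the crossbar, across to the right and forward to its end stop in the third slot (along about 0.275). I handed the job in with the robot clear and nothing else disturbed.

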